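Hand-tighten the two loose tube caps in the slanted rack

TASK

Screw the caps of the two large tubes in the slanted rack down (clockwise) until each is hand-tight against its stop, before the rack goes on the shaker. Do not wrench them: the tubes must not be twisted round in their holes. Leave the things standing on the worktop round the rack where they are.

Things in the scene. Friction and masses are not known exactly. Their poses are not given: they have to be found in the camera images.
- stand: fixed aluminium stand, base 125 x 270 mm, with a white slab rack (100 x 245 x 52 mm) sloping to the robot (the upright rack on its left is background). Origin under its middle; z up, x to its back, y along its length to the left; yaw within 0.3 rad. Rack and tubes lean 0.35 rad from vertical, tops towards the stand's -x. Small tubes in its rear row, 6 mm proud, are not part of the work.
- grip_left (a point): point on the left large tube's axis, 110 mm above its foot: mid-height of the cap when tight; fixed to the tube, not the cap. z runs up the leaning tube. The tube is 30 mm in diameter, about 60 mm of it out of the slab; its dark green screw cap is 35 mm in diameter, 12 mm high, top face 6 mm above this point when tight. More than 60 mm clear all round the axis, down to the slab.
- grip_right (a point): the same point on the right large tube, 124 mm from the left one.
- cap_left (a joint): left cap's angle on its tube, rad: 0 = tight against the stop, positive = unscrewed (anticlockwise seen from above the cap); it starts 1.2 to 3.6 rad loose. The cap is captive and cannot come off (4.6 is its other stop). It rises 1.2 mm per rad unscrewed. It turns against about 0.08 N m of friction until the stop.
- cap_right (a joint): the same for the right cap.
- tube_left (a joint): angle of the left tube in its hole, rad, 0 at the start, negative = twisted clockwise. The hole holds the tube by friction up to about 0.55 N m; a cap forced past its stop takes the tube round with it, and the tube stays where it was twisted to.
- tube_right (a joint): the same for the right tube.
- tip_box: bystander: grey closed tip box, 89 x 120 x 65 mm, loose on the worktop; origin under its middle
- dish: bystander: round petri dish, 90 mm across and 12 mm high, loose in front of the rack; origin under its middle
- spare: bystander: a spare dark green cap like those on the tubes, lying loose on the worktop; origin under its middle
- block: bystander: dark cooling block, 87 x 127 x 28 mm, loose; origin under its middle
- timer: bystander: white bench timer, 24 x 70 x 66 mm, standing loose; origin under its middle

How it is judged:
At the end, for the whole second after the job is handed in: both caps within 0.15 rad of their tight stop; neither tube was ever twisted more than 0.35 rad in its hole; no loose bystander moved more than 30 mm (value of joint each of cap_left, cap_right below 0.15 rad); the robot touches nothing.
It fails at once if the left tube is twisted round in its hole by more than 0.35 rad (value of joint tube_left below -0.35 rad or value of joint tube_left above 0.35 rad).
It fails at once if the right tube is twisted round in its hole by more than 0.35 rad (value of joint tube_right below -0.35 rad or value of joint tube_right above 0.35 rad).
It fails at once if a loose bystander on the worktop is moved by more than 30 mm (distance of any of tip_box, dish, spare, block, timer from where it was at the start of the episode above 0.03 m).
It also fails if it takes over 64 s, if anything falls off the work surface, if the arm or the gripper's body presses on something with over 40 N, if the wrist force passes 120 N, or if a joint passes its speed limit or range.

ROBOT

A 6-joint arm with a two-finger parallel gripper is mounted at the origin on a cart in front of the work surface, level with it; the furniture and walls round the work are solid. World frame = base frame: x ahead of the robot, y to its left, z up, the work surface at z = 0. Lengths are in m, angles in rad, forces in N, time in s.
With the tool pointing down it reaches from about 0.275 to 0.975 m from the base axis. Payload 8.4 kg.
Tool frame: the origin (TCP) lies at the very end of the fingers, on their centre line; the grasp point (between the pads) lies 19 mm behind it (grasp_offset is the distance from the TCP to the grasp point, in m); z points along the fingers, y is the line along which they close (so a half turn about z gives the same grasp; the last joint's range is limited). The gripper opens to 92 mm and grips with 3 to 60 N. Pads are 20 mm wide; open, the fingers measure 128 mm over their backs; the gripper's body (75 mm by 189 mm) begins 69 mm behind the grasp point.
Start: joints at [-1.188, 0.353, 1.633, -0, 1.155, -0.002], TCP at [0.235, -0.579, 0.215] pointing down, gripper open.
Joint ranges: [-2.63, 2.63], [-0.92, 2.1], [0.06, 2.66], [-1.3, 4.44], [0, 2.69], [-3.02, 3.02]. Speed limits (rad/s): [2.22, 2.22, 2.79, 3.14, 3.14, 3.14].

INTERFACE

Orientations are given as a unit quaternion [x, y, z, w].
In Python, from rig import * gives the robot as it stands. Calls block until the motion is done:
- move_ptp(position, orientation): joint-space move of the TCP to a pose.
- move_l(position, ori=None, feed=0.15, guard=None): straight line of the TCP; ori=None keeps the orientation; feed is the mean speed in m/s. With guard (N) it stops when the force on the tool has changed by that much, and returns True; else False.
- set_joints(angles): joint-space move.
- gripper_open() and close(newtons=None): open the fingers fully, or close them until they stop; newtons is the grip in N (None keeps the last).
- sleep(seconds).
- inverse_kinematics(position, orientation): joint angles nearest the present ones, or None.
- observe(): the state.
- snapshot(name): name is "scene" or "side" or "wrist"; returns the picture (384x512x3 uint8, red, green, blue); there is no depth.
- camera_info(name): a dict with "mtx" (3x3 intrinsics, pixels), "camera_from_world" (4x4, takes a point from world to camera coordinates). Camera axes: x right, y down, z forward; pixel columns grow to the right and rows downward; lengths in m; the calibration is good to about 2 mm. A picture is of the moment at which its call begins: read the wrist's pose just before it. camera_info takes no time and is no camera call; for the wrist camera it gives the pose at the moment of the call.
A pose or a line that the arm cannot do raises PlanningError and nothing moves.
- job_done(): hands the job in; it is judged then, once.
The state is a dict: "time": time; "joints": joint angles; "joint_vel": joint speeds; "joint_torque": joint torques, N m; "tcp_pos": TCP position; "tool_rot": TCP orientation; "contact_force": force on the tool from outside, world axes, zero at the start; "torque": the same for the moment, N m; "finger_gap": finger opening in m; "grip_force": force on a finger pad.
Only numpy, scipy, OpenCV 4.12 (cv2) and the standard library are available. Lean on these libraries where they do the work, as an engineer would, in place of code of your own. Each camera call takes 0.05 s, during which the arm holds its last target. There are 200 camera calls.

## Working session

There is one attempt and no reset: what is moved stays moved. The work goes in short steps, each a Python script; the robot and the scene stay as the last script left them, time stands still between calls to the robot, and variables do not carry over. Pictures are saved under pics/ and viewed, at most 10 in all, crops included, and the job is handed in when it is done.

```bash
mkdir -p pics; ls; python3 - <<'E'
from rig import *
import cv2
for n in ("scene","side"):
    im=snapshot(n); cv2.imwrite(f"pics/{n}0.png",im[:,:,::-1]); 
    c=camera_info(n); print(n,c["mtx"],c["camera_from_world"])
a=cv2.imread("pics/scene0.png");b=cv2.imread("pics/side0.png")
E
```

```text
pics
scene [[496.37530796   0.         261.01051506]
 [  0.         496.37530796 188.97414182]
 [  0.           0.           1.        ]] [[-0.47438908 -0.88020791 -0.01374912  0.15903619]
 [-0.66410076  0.36808291 -0.65075737  0.39290672]
 [ 0.5778626  -0.29958139 -0.75916125  1.68796022]
 [ 0.          0.          0.          1.        ]]
side [[440.78141446   0.         256.34665218]
 [  0.         440.78141446 187.76947788]
 [  0.           0.           1.        ]] [[-0.95806551 -0.28617418 -0.01465671  0.41737449]
 [-0.14741779  0.53610113 -0.83118204  0.15953811]
 [ 0.24572032 -0.79416618 -0.55580716  1.34476994]
 [ 0.          0.          0.          1.        ]]
```

View pics/scene0.png

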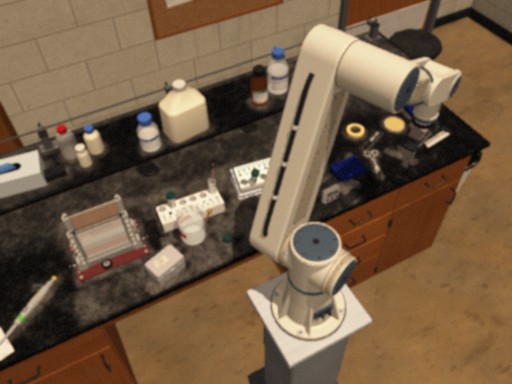

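View pics/side0.png

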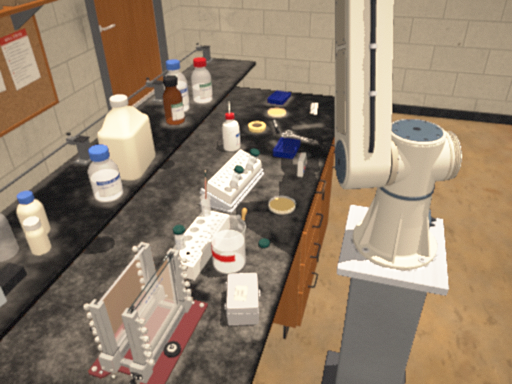

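The side view shows the slanted rack near (236,178), with green caps around (240,171) and (254,152). The arm partly hides it in the scene view. I'll locate it roughly, then view it with the wrist camera.

```bash
cat > h.py <<'E'
from rig import *
import numpy as np, cv2
from scipy.spatial.transform import Rotation as R
def ray(c,u,v):
    T=c["camera_from_world"]; Rm=T[:3,:3]; o=-Rm.T@T[:3,3]
    d=Rm.T@np.linalg.solve(c["mtx"],[u,v,1.]); return o,d/np.linalg.norm(d)
def onz(c,u,v,z):
    o,d=ray(c,u,v); return o+d*(z-o[2])/d[2]
def proj(c,P):
    P=np.atleast_2d(P);T=c["camera_from_world"]; q=(P@T[:3,:3].T+T[:3,3])@np.array(c["mtx"]).T
    return q[:,:2]/q[:,2:]
def tri(rs):
    A=0;b=0
    for o,d in rs:
        M=np.eye(3)-np.outer(d,d);A=A+M;b=b+M@o
    return np.linalg.solve(A,b)
E
python3 - <<'E'
from h import *
np.set_printoptions(precision=3,suppress=True)
s={k:np.array(v) for k,v in camera_info("side").items() if k in("mtx","camera_from_world")}
for p in [(240,171),(254,152),(236,185)]: print(onz(s,*p,0.12))
print(observe())
c=camera_info("wrist"); T=np.linalg.inv(c["camera_from_world"]); print(c["mtx"],T)
o=observe(); Rt=R.from_quat(o["tool_rot"]).as_matrix()
print(Rt, Rt.T@T[:3,:3], Rt.T@(T[:3,3]-o["tcp_pos"]))
im=cv2.imread("pics/side0.png"); cv2.imwrite("pics/side0c.png",cv2.resize(im[130:260,170:320],None,fx=5,fy=4.6,interpolation=cv2.INTER_CUBIC))
E
```

```text
[ 0.513 -0.074  0.12 ]
[ 0.505 -0.21   0.12 ]
[0.498 0.009 0.12 ]
{'time': 0.1, 'joints': array([-1.188,  0.354,  1.634, -0.   ,  1.155, -0.002]), 'joint_vel': array([ 0.   , -0.003, -0.002,  0.   , -0.001,  0.   ]), 'joint_torque': array([  0.002, -59.49 , -33.493,   0.07 ,   0.018,  -0.   ]), 'tcp_pos': array([ 0.234, -0.579,  0.214]), 'tool_rot': array([ 0.982,  0.191, -0.   , -0.001]), 'contact_force': array([ 0.348,  0.122, -0.33 ]), 'torque': array([ 0.007, -0.028,  0.008]), 'grip_force': 0.0, 'finger_gap': 0.09189959994926017}
[[289.414   0.    255.392]
 [  0.    289.414 198.638]
 [  0.      0.      1.   ]] [[ 0.376 -0.896 -0.237  0.301]
 [-0.927 -0.364 -0.096 -0.552]
 [-0.001  0.256 -0.967  0.385]
 [ 0.     0.     0.     1.   ]]
[[ 0.927  0.375 -0.   ]
 [ 0.375 -0.927  0.001]
 [-0.    -0.001 -1.   ]] [[ 0.001 -0.967 -0.256]
 [ 1.     0.001  0.001]
 [-0.001 -0.256  0.967]] [ 0.071 -0.    -0.171]
```

View pics/side0c.png

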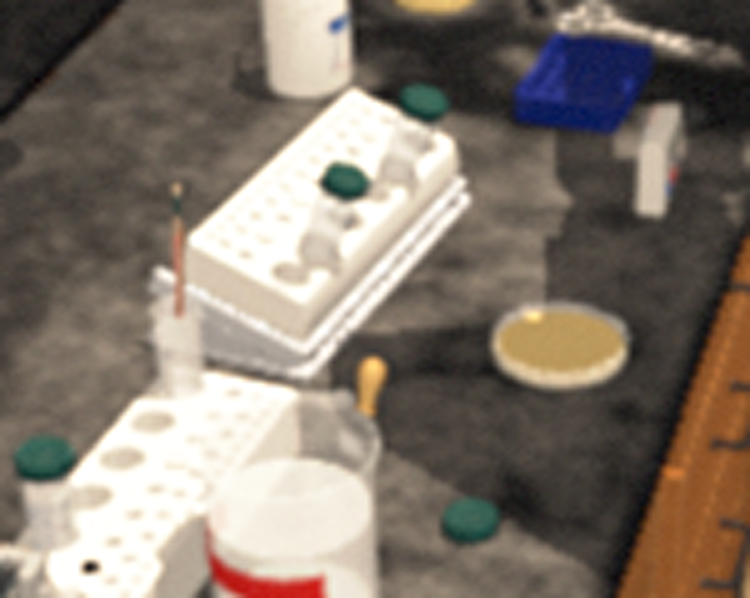

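```bash
cat >> h.py <<'E'
np.set_printoptions(precision=4,suppress=True)
LEAN=0.35
def axis(yaw): return np.array([-np.sin(LEAN)*np.cos(yaw),-np.sin(LEAN)*np.sin(yaw),np.cos(LEAN)])
def quat(yaw,a):
    "tool z along -axis; a = rotation about tool z, a=0: tool y along the rack (+y)"
    z=-axis(yaw); y=np.array([-np.sin(yaw),np.cos(yaw),0]); x=np.cross(y,z)
    return (R.from_matrix(np.c_[x,y,z])*R.from_euler('z',a)).as_quat()
E
python3 - <<'E'
from h import *
s=camera_info("side")
L,Rr=(239,169.1),(254.8,152.2)
for z in (.12,.15,.18,.2,.22): 
    a,b=onz(s,*L,z),onz(s,*Rr,z); print(z,a,b,np.linalg.norm(a-b))
z=0.17; m=(onz(s,*L,z)+onz(s,*Rr,z))/2
p=m+axis(0)*0.15
for k in range(8): 
    q=quat(0,k*np.pi/4); print(k,inverse_kinematics(p,q))
qs=[(np.abs(inverse_kinematics(p,quat(0,a))[5]),a) for a in (0,np.pi) if inverse_kinematics(p,quat(0,a)) is not None]
a=min(qs)[1]; print(a)
move_ptp(p,quat(0,a)); c=camera_info("wrist"); im=snapshot("wrist")
np.savez("v1.npz",T=c["camera_from_world"],K=c["mtx"])
cv2.imwrite("pics/w1.png",cv2.resize(im[:,:,::-1],(800,600),interpolation=cv2.INTER_CUBIC)); print(observe()["time"],observe()["joints"])
E
```

```text
0.12 [ 0.5197 -0.085   0.12  ] [ 0.5021 -0.2095  0.12  ] 0.12567343916357004
0.15 [ 0.503  -0.0386  0.15  ] [ 0.4861 -0.1581  0.15  ] 0.12075250068558091
0.18 [0.4863 0.0079 0.18  ] [ 0.4701 -0.1068  0.18  ] 0.11583156220759201
0.2 [0.4752 0.0389 0.2   ] [ 0.4594 -0.0725  0.2   ] 0.1125509365555994
0.22 [0.464  0.0699 0.22  ] [ 0.4487 -0.0383  0.22  ] 0.10927031090360659
0 [-0.2143 -0.2523  2.1092  0.0902  0.9441 -1.8255]
1 [-0.2143 -0.2523  2.1092  0.0902  0.9441 -1.0401]
2 [-0.2143 -0.2523  2.1092  0.0902  0.9441 -0.2547]
3 [-0.2143 -0.2523  2.1092  0.0902  0.9441  0.5307]
4 [-0.2143 -0.2523  2.1092  0.0902  0.9441  1.3161]
5 [-0.2143 -0.2523  2.1092  0.0902  0.9441  2.1015]
6 [-0.2143 -0.2523  2.1092  0.0902  0.9441  2.8869]
7 [-0.2143 -0.2523  2.1092  0.0902  0.9441 -2.6109]
3.141592653589793
2.15 [-0.2153 -0.2516  2.1087  0.0901  0.944   1.3157]
```

View pics/w1.png

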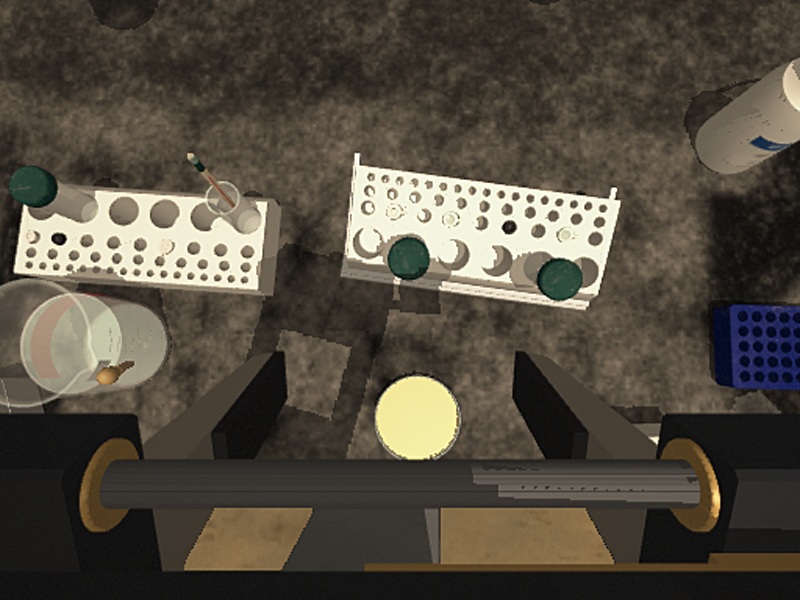

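The wrist view shows the slanted rack with its large caps at (409,258) and (560,279) in the enlarged picture. The rack is yawed by about -0.13 rad. The dish is in front at (418,418).

```bash
python3 - <<'E'
from h import *
s=camera_info("side"); d=np.load("v1.npz"); w=dict(mtx=d["K"],camera_from_world=d["T"])
f=512/800
P=[]
for a,b in (((239,169.1),(409,258)),((254.8,152.2),(560,279))):
    P.append(tri([ray(s,*a),ray(w,b[0]*f,b[1]*f)])); print(P[-1],proj(s,P[-1]),a,proj(w,P[-1])/f,b)
v=P[0]-P[1]; yaw=np.arctan2(-v[0],v[1]); print(np.linalg.norm(v),yaw)
# second and third wrist views: other side / closer; caps off the fingers' way
m=(P[0]+P[1])/2; u=axis(yaw); x=np.array([np.cos(LEAN)*np.cos(yaw),np.cos(LEAN)*np.sin(yaw),np.sin(LEAN)])
yv=np.array([-np.sin(yaw),np.cos(yaw),0])
tiles=[]; cams=[]
for i,(dx,dy) in enumerate(((-.13,0.07),(-.13,-0.07))):
    p=m+u*0.10+x*dx+yv*dy
    move_ptp(p,quat(yaw,np.pi)); sleep(.1); c=camera_info("wrist"); im=snapshot("wrist")
    cams.append(c); q=proj(c,np.array(P)); print(q)
    uc=q.mean(0).astype(int); x0=int(np.clip(uc[0]-100,0,312)); y0=int(np.clip(uc[1]-50,0,284))
    cv2.imwrite(f"pics/raw{i}.png",im[:,:,::-1]); print(x0,y0)
    tiles.append(cv2.resize(im[y0:y0+100,x0:x0+200,::-1],(800,400),interpolation=cv2.INTER_CUBIC)[50:350])
cv2.imwrite("pics/w2.png",np.vstack(tiles))
np.savez("v2.npz",K=[c["mtx"] for c in cams],T=[c["camera_from_world"] for c in cams]); print(observe()["time"])
E
```

```text
[ 0.5173 -0.0748  0.1267] [[238.6338 169.0297]] (239, 169.1) [[409.3197 259.4633]] (409, 258)
[ 0.5002 -0.1999  0.1255] [[254.5078 152.1852]] (254.8, 152.2) [[560.3418 280.1996]] (560, 279)
0.12630578715064636 -0.13581130467177602
[[263.2267  56.0314]
 [409.2313  57.0481]]
236 6
[[100.2759  50.9027]
 [248.5741  52.0839]]
74 1
3.85
```

View pics/w2.png

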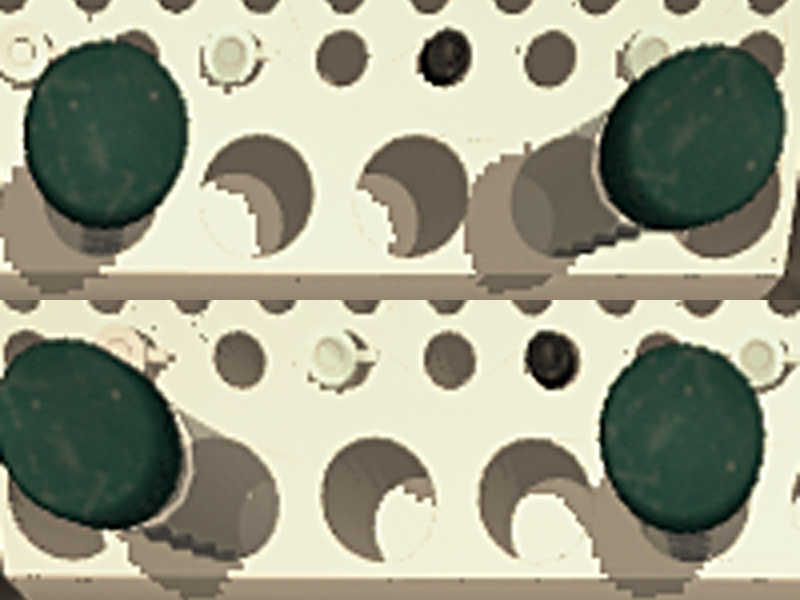

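The close view gives both caps clearly in each half, with mask centres in the first at about (105,133) and (692,137). I'll fit a cylinder model to the green outlines.

```bash
cat > fit.py <<'E'
from h import *
from scipy.optimize import least_squares
d=np.load("v2.npz")
dirs=np.array([[np.cos(t),np.sin(t)] for t in np.linspace(0,2*np.pi,24,endpoint=False)])
P0=np.array([[0.5173,-0.0748,0.1267],[0.5002,-0.1999,0.1255]])
obs=[]
for i in range(2):
    im=cv2.imread(f"pics/raw{i}.png").astype(int); c=dict(mtx=d["K"][i],camera_from_world=d["T"][i])
    m=((im[:,:,1]-im[:,:,2]>12)&(im[:,:,1]>im[:,:,0])&(im[:,:,2]<60)).astype(np.uint8)
    m=cv2.morphologyEx(m,cv2.MORPH_OPEN,np.ones((3,3),np.uint8))
    n,lab,st,ce=cv2.connectedComponentsWithStats(m)
    for k in range(2):
        q=proj(c,P0[k])[0]; j=1+np.argmin(np.linalg.norm(ce[1:]-q,axis=1)); 
        ys,xs=np.nonzero(lab==j); pts=np.c_[xs,ys]  # pixel centres; edge +0.5
        print(i,k,st[j],ce[j]); obs.append((c,k,(pts@dirs.T).max(0)+0.5,st[j][0]))
t=np.linspace(0,2*np.pi,60)
def cyl(p,yaw):
    u=axis(yaw); a=np.array([-np.sin(yaw),np.cos(yaw),0]); b=np.cross(a,u)
    ring=.0175*(np.cos(t)[:,None]*a+np.sin(t)[:,None]*b)
    return np.r_[p+ring+.006*u,p+ring-.006*u]
def res(v):
    r=[]
    for c,k,s,_ in obs:
        e=(proj(c,cyl(v[3*k:3*k+3],v[6]))@dirs.T).max(0)-s
        r.append(e)
    return np.ravel(r)
x0=np.r_[P0.ravel(),-.13]
s=least_squares(res,x0,loss="soft_l1"); v=s.x
L,Rr=v[:3],v[3:6]; w=L-Rr; yb=np.arctan2(-w[0],w[1])
print(v, "rms px",np.sqrt(np.mean(res(v)**2)),"sep",np.linalg.norm(w),"yaw",yb)
print("height diff along axis",w@axis(yb))
np.savez("caps.npz",L=L,R=Rr,yaw=yb)
E
python3 fit.py; python3 - <<'E'
from h import *
d=np.load("caps.npz"); s=camera_info("side"); print(proj(s,d["L"]),proj(s,d["R"]))
E
```

```text
0 0 [ 243   29   39   46 1374] [262.2314  51.3988]
0 1 [ 387   31   45   44 1512] [409.3413  52.5291]
1 0 [  72   24   47   46 1565] [94.7712 46.4716]
1 1 [ 224   25   40   46 1395] [244.3369  47.5957]
[ 0.5187 -0.0732  0.1295  0.5019 -0.1969  0.1283 -0.1717] rms px 1.305742672639903 sep 0.12484837198533692 yaw -0.13570733086793646
height diff along axis 0.001116564924667995
[[238.0445 168.4766]] [[253.8041 151.8212]]
```

```bash
cat >> h.py <<'E'
def cap(k):
    d=np.load("caps.npz"); return d[k],float(d["yaw"])
def show(yaw,z=None):
    o=observe(); T=R.from_quat(o["tool_rot"]).as_matrix(); z=z or (np.zeros(3),np.zeros(3))
    f=T.T@(o["contact_force"]-z[0]); m=T.T@(o["torque"]-z[1])
    print("t %.2f j6 %.2f gap %.1f grip %.1f F %s M %s"%(o["time"],o["joints"][5],1e3*o["finger_gap"],o["grip_force"],f.round(1),m.round(3)),o["tcp_pos"]); return f,m
def a_for(p,yaw,j6):
    "tool angle a that gives joint 6 = j6 at p"
    for k in range(8):
        q=inverse_kinematics(p,quat(yaw,k*np.pi/4))
        if q is not None: return k*np.pi/4+j6-q[5]
def grasp(k,newtons=10):
    P,yaw=cap(k); u=axis(yaw); g=P-u*0.020
    a=a_for(g+u*.09,yaw,-2.8)
    move_ptp(g+u*.09,quat(yaw,a)); show(yaw)
    hit=move_l(g,feed=.06,guard=8); z=observe(); z=(z["contact_force"],z["torque"]); print("hit",hit); show(yaw)
    close(newtons); sleep(.2); show(yaw,z); np.savez("g.npz",a=a,g=g,f=z[0],m=z[1])
E
python3 - <<'E'
from h import *
grasp("L")
im=snapshot("wrist"); cv2.imwrite("pics/w3.png",im[:,:,::-1])
E
```

```text
t 6.90 j6 -2.80 gap 91.8 grip 0.0 F [ 0.1 -1.3  0. ] M [-0.177 -0.032  0.062] [ 0.4949 -0.07    0.1952]
hit False
t 8.55 j6 -2.80 gap 91.7 grip 0.0 F [-0.7  0.1 -0.4] M [-0.11  -0.067  0.037] [ 0.5257 -0.0742  0.1111]
t 9.65 j6 -2.80 gap 34.1 grip 10.0 F [ 0.3 -0.5  1.4] M [-0.038 -0.004 -0.018] [ 0.5255 -0.0742  0.1107]
```

View pics/w3.png

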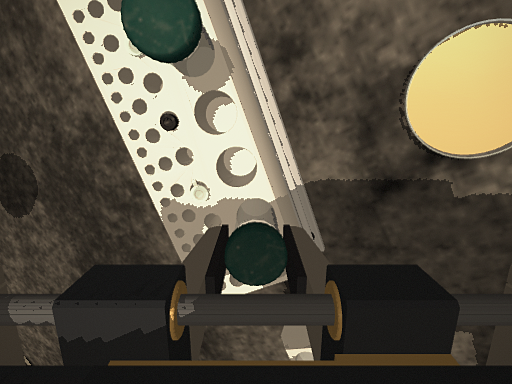

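The cap at (256,253) sits squarely between the pads, with a gap of 34 mm. Now I'll turn it in steps while watching the axial moment.

```bash
cat >> h.py <<'E'
def turn(k,lim=0.16,step=0.3,maxa=5.6):
    P,yaw=cap(k); u=axis(yaw); G=np.load("g.npz"); a0,g=float(G["a"]),G["g"]; z=(G["f"],G["m"]); t=0
    base=None
    while t<maxa-1e-6:
        t+=step
        move_l(g-u*0.0012*t,quat(yaw,a0+t),feed=.15)
        f,m=show(yaw,z)
        if base is None: base=m[2]
        if abs(m[2])>lim: print("stop at",t); break
    return t
E
python3 - <<'E'
from h import *
turn("L",maxa=0.9)
E
```

```text
t 10.15 j6 -2.51 gap 34.1 grip 10.0 F [ 1.7 -1.3  0.5] M [0.11  0.006 0.083] [ 0.5258 -0.0742  0.1104]
t 10.60 j6 -2.21 gap 34.1 grip 10.0 F [ 1.2 -3.   0.9] M [0.346 0.035 0.122] [ 0.526  -0.0743  0.1101]
t 11.05 j6 -1.91 gap 34.5 grip 10.0 F [-0.3 -4.   1.7] M [ 0.62  -0.074  0.08 ] [ 0.5261 -0.0744  0.1098]
```

```bash
sed -i 's/maxa=5.6):/maxa=5.6,t=0):/; s/z=(G\["f"\],G\["m"\]); t=0/z=(G["f"],G["m"])/' h.py
python3 - <<'E'
from h import *
turn("L",lim=.17,t=0.9,maxa=4.2)
E
```

```text
t 11.50 j6 -1.61 gap 34.0 grip 10.0 F [-1.3 -5.5  1.5] M [ 0.967 -0.277  0.109] [ 0.5262 -0.0745  0.1095]
t 11.95 j6 -1.31 gap 34.0 grip 10.0 F [-2.4 -5.7  0.2] M [ 0.975 -0.584  0.081] [ 0.5263 -0.0746  0.1091]
t 12.40 j6 -1.01 gap 34.3 grip 10.0 F [-5.5 -6.2  1.6] M [ 0.918 -0.869  0.019] [ 0.5263 -0.0746  0.1088]
t 12.85 j6 -0.71 gap 34.5 grip 10.0 F [-7.4 -3.9  0.8] M [ 0.733 -1.183  0.026] [ 0.5264 -0.0747  0.1084]
t 13.30 j6 -0.41 gap 34.1 grip 10.0 F [-8.9 -2.1  1.4] M [ 0.381 -1.374  0.053] [ 0.5264 -0.0747  0.108 ]
t 13.75 j6 -0.11 gap 34.0 grip 10.0 F [-1.2  0.3  0.5] M [ 0.091 -0.205 -0.026] [ 0.5264 -0.0741  0.1076]
t 14.20 j6 0.19 gap 34.0 grip 10.0 F [-0.2  0.1 -0.1] M [ 0.009 -0.06  -0.059] [ 0.5267 -0.0742  0.1073]
t 14.65 j6 0.49 gap 34.2 grip 10.0 F [-0.2  0.8 -0.8] M [-0.091 -0.083 -0.065] [ 0.527  -0.0743  0.107 ]
t 15.10 j6 0.79 gap 34.1 grip 10.0 F [ 0.3  0.1 -0.7] M [-0.195  0.03  -0.138] [ 0.5273 -0.0744  0.1068]
t 15.55 j6 1.09 gap 34.3 grip 10.0 F [ 1.4  2.  -0.3] M [-0.355  0.201 -0.078] [ 0.5276 -0.0745  0.1066]
t 16.00 j6 1.39 gap 34.4 grip 10.0 F [ 2.7  4.  -1.2] M [-0.649  0.408 -0.035] [ 0.5279 -0.0746  0.1064]
```

```bash
python3 - <<'E'
from h import *
im=snapshot("wrist")[:,:,::-1]; cv2.imwrite("pics/raw4.png",im)
old=cv2.imread("pics/w3.png")
def pol(i,cx,cy):
    g=cv2.resize(i[cy-34:cy+34,cx-34:cx+34],(400,400),interpolation=cv2.INTER_CUBIC).astype(float)
    return np.clip(g*2.0,0,255).astype(np.uint8)
cv2.imwrite("pics/cmp.png",np.hstack([pol(old,256,253),pol(np.ascontiguousarray(im),256,253)]))
_,yaw=cap("L"); 
for i in range(3): show(yaw); sleep(.05)
E
```

```text
t 16.05 j6 1.39 gap 34.1 grip 10.0 F [ 4.   3.7 -1. ] M [-0.606  0.441 -0.056] [ 0.5278 -0.0746  0.1063]
t 16.10 j6 1.39 gap 34.2 grip 10.0 F [ 4.1  3.9 -0.6] M [-0.599  0.468 -0.055] [ 0.5278 -0.0746  0.1063]
t 16.15 j6 1.39 gap 34.1 grip 10.0 F [ 3.6  3.5 -0.9] M [-0.655  0.517 -0.092] [ 0.5278 -0.0746  0.1063]
```

View pics/cmp.png

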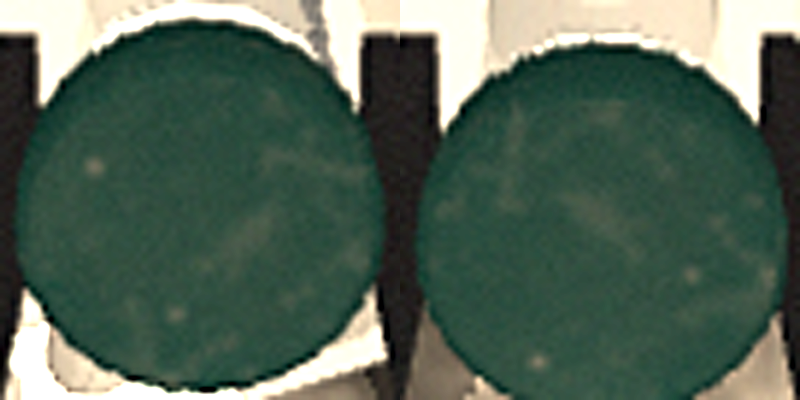

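Comparing the speckles in the two crops, dots (95,165) and (175,313) moved to (540,362) and (690,275). The cap therefore slipped about 1.6 rad in the pads out of 4.2 rad turned, so it has turned about 2.5 rad and probably reached the stop. I'll check with a firmer grip and a small turn that stays inside the tube's twist limit.

```bash
cat > check.py <<'E'
from h import *
import sys
k=sys.argv[1]; N=float(sys.argv[2]); tot=float(sys.argv[3])
P,yaw=cap(k); u=axis(yaw); o=observe(); T=R.from_quat(o["tool_rot"]); p=o["tcp_pos"].copy()
gripper_open(); sleep(.1); o=observe(); z=(o["contact_force"],o["torque"])
close(N); sleep(.15); show(yaw,z)
a=snapshot("wrist")[:,:,::-1]
for t in np.arange(.06,tot+.001,.06):
    move_l(p,(T*R.from_euler('z',t)).as_quat(),feed=.15); show(yaw,z)
b=snapshot("wrist")[:,:,::-1]
cv2.imwrite("pics/ca.png",a);cv2.imwrite("pics/cb.png",b)
# rotation of the cap's marks in the picture between a and b
def disc(i):
    g=i[:,:,1].astype(int)-i[:,:,2]; m=np.zeros(g.shape,np.uint8); m[210:300,215:297]=((g>12)&(i[:,:,2]<70))[210:300,215:297]
    c=max(cv2.findContours(m,0,2)[0],key=cv2.contourArea); (x,y),r=cv2.minEnclosingCircle(c); return x,y,r
def best(a,b):
    A,B=disc(a),disc(b); print("discs",np.round(A,1),np.round(B,1)); n=120; gs=[]
    for i,d in ((a,A),(b,A)):
        q=cv2.warpPolar(cv2.GaussianBlur(i[:,:,1],(0,0),.8).astype(np.float32),(40,720),(d[0],d[1]),24,cv2.INTER_CUBIC)[:,6:]
        gs.append(q-cv2.GaussianBlur(q,(0,0),25))
    s=[np.corrcoef(gs[0].ravel(),np.roll(gs[1],j,0).ravel())[0,1] for j in range(-180,181)]
    j=int(np.argmax(s)); return np.radians((j-180)/2),s[j]
print("lag of cap in the pads (rad), score",best(a,b))
E
python3 check.py L 20 0.24
```

```text
t 18.31 j6 1.40 gap 33.9 grip 20.0 F [-0.4  5.   0.5] M [-0.754 -0.103 -0.008] [ 0.5273 -0.0746  0.106 ]
t 18.61 j6 1.45 gap 33.8 grip 20.0 F [0.  4.5 2.4] M [-0.68  -0.109 -0.298] [ 0.5278 -0.0746  0.1063]
t 18.86 j6 1.51 gap 33.7 grip 20.0 F [2.3 4.9 4.1] M [-0.779  0.283 -0.334] [ 0.5284 -0.0747  0.1066]
t 19.11 j6 1.57 gap 33.9 grip 20.0 F [3.  5.1 3.9] M [-0.78   0.567 -0.31 ] [ 0.5287 -0.0748  0.1068]
t 19.36 j6 1.63 gap 34.2 grip 20.0 F [2.8 6.3 5.1] M [-0.863  0.598 -0.447] [ 0.529  -0.0749  0.1069]
discs [256.1 257.5  32.1] [256.2 260.3  32. ]
lag of cap in the pads (rad), score (np.float64(0.32288591161895097), np.float64(0.40561197972274543))
```

Torque rises at once to about -0.3 N m and the cap slips in the pads, so the left cap is tight. Now the right cap, with a small centring correction learned from the left.

```bash
python3 - <<'E'
from h import *
P,yaw=cap("L"); u=axis(yaw)
gripper_open(); move_l(observe()["tcp_pos"]+u*.1,feed=.12)
ex=np.array([np.cos(LEAN)*np.cos(yaw),np.cos(LEAN)*np.sin(yaw),np.sin(LEAN)]); ey=np.array([-np.sin(yaw),np.cos(yaw),0])
d=dict(np.load("caps.npz")); d["R"]=d["R"]-.0011*ex-.0004*ey; np.savez("caps.npz",**d)
grasp("R",13); im=snapshot("wrist"); cv2.imwrite("pics/r1.png",im[:,:,::-1])
turn("R",lim=.25,maxa=3.9,step=.3)
cv2.imwrite("pics/r2.png",snapshot("wrist")[:,:,::-1])
E
```

```text
t 25.03 j6 -2.80 gap 91.6 grip 0.0 F [-0.3  0.8 -1.2] M [-0.138 -0.034  0.033] [ 0.477  -0.1939  0.1937]
hit False
t 26.68 j6 -2.85 gap 92.2 grip 0.0 F [ 0.2 -0.6 -0. ] M [-0.155  0.008  0.069] [ 0.5077 -0.1982  0.1095]
t 27.79 j6 -2.85 gap 34.5 grip 13.0 F [-0.5 -0.3  0.7] M [ 0.089 -0.073 -0.048] [ 0.5076 -0.1982  0.1092]
t 28.29 j6 -2.56 gap 34.2 grip 13.0 F [-0.7  1.1 -0.4] M [-0.143 -0.104  0.092] [ 0.5076 -0.198   0.1087]
t 28.74 j6 -2.26 gap 34.0 grip 13.0 F [-0.9  4.  -0.5] M [-0.536 -0.127  0.044] [ 0.5076 -0.1978  0.1083]
t 29.19 j6 -1.96 gap 34.0 grip 13.0 F [ 0.7  6.4 -0.2] M [-0.889  0.008  0.014] [ 0.5078 -0.1977  0.108 ]
t 29.64 j6 -1.66 gap 34.0 grip 13.0 F [ 2.1  7.  -1.7] M [-1.184  0.217  0.021] [ 0.508  -0.1975  0.1077]
t 30.09 j6 -1.36 gap 34.5 grip 13.0 F [ 5.9  7.9 -1.4] M [-1.331  0.852 -0.17 ] [ 0.5079 -0.1971  0.1073]
t 30.54 j6 -1.06 gap 34.3 grip 13.0 F [ 6.4  5.7 -0.8] M [-0.928  0.78  -0.16 ] [ 0.5087 -0.1977  0.1073]
t 30.99 j6 -0.76 gap 33.8 grip 13.0 F [ 2.7  2.8 -1.7] M [-0.602  0.124 -0.186] [ 0.5091 -0.1986  0.1073]
t 31.44 j6 -0.46 gap 34.0 grip 13.0 F [ 1.9  2.5 -2.6] M [-0.566  0.093 -0.097] [ 0.509  -0.1986  0.1068]
t 31.89 j6 -0.16 gap 33.8 grip 13.0 F [ 2.2  2.  -0.8] M [-0.499  0.121 -0.164] [ 0.509  -0.1985  0.1063]
t 32.34 j6 0.14 gap 34.3 grip 13.0 F [ 2.1  1.6 -2.1] M [-0.459  0.031 -0.05 ] [ 0.5088 -0.1984  0.1058]
t 32.79 j6 0.44 gap 34.3 grip 13.0 F [ 0.7  0.7 -2.9] M [-0.294 -0.081 -0.18 ] [ 0.5086 -0.1983  0.1052]
t 33.24 j6 0.74 gap 33.7 grip 13.0 F [-0.8 -1.5 -1.1] M [-0.044 -0.145 -0.065] [ 0.5085 -0.198   0.1048]
t 33.69 j6 1.04 gap 34.3 grip 13.0 F [-2.9 -2.9 -1.2] M [ 0.358 -0.499 -0.115] [ 0.5083 -0.1977  0.1042]
```

```bash
python3 check.py R 20 0.24
```

```text
t 35.85 j6 1.04 gap 34.0 grip 20.0 F [-0.6 -5.  -1.2] M [0.758 0.044 0.029] [ 0.5091 -0.1981  0.1047]
t 36.15 j6 1.09 gap 34.0 grip 20.0 F [ 0.7 -3.5 -2.1] M [ 0.686  0.152 -0.253] [ 0.5086 -0.1978  0.1044]
t 36.40 j6 1.15 gap 33.7 grip 20.0 F [-2.9 -4.8 -5.3] M [ 0.692 -0.244 -0.27 ] [ 0.5079 -0.1975  0.104 ]
t 36.65 j6 1.21 gap 34.0 grip 20.0 F [-5.  -4.6 -4.9] M [ 0.765 -0.608 -0.201] [ 0.5074 -0.1972  0.1038]
t 36.90 j6 1.27 gap 34.2 grip 20.0 F [-4.6 -5.9 -4.9] M [ 0.896 -0.616 -0.339] [ 0.5073 -0.1971  0.1036]
discs [254.8 256.1  32.5] [254.5 252.8  32.5]
lag of cap in the pads (rad), score (np.float64(-0.07853981633974483), np.float64(0.4855465318107376))
```

Right cap also meets its stop. I'll retract and confirm both cap heights by repeating the fit views.

```bash
cp caps.npz caps_old.npz; python3 - <<'E'
from h import *
P,yaw=cap("L"); u=axis(yaw)
gripper_open(); move_l(observe()["tcp_pos"]+u*.1,feed=.12)
x=np.array([np.cos(LEAN)*np.cos(yaw),np.cos(LEAN)*np.sin(yaw),np.sin(LEAN)]); yv=np.array([-np.sin(yaw),np.cos(yaw),0])
m=np.array([[0.5173,-0.0748,0.1267],[0.5002,-0.1999,0.1255]]).mean(0); cams=[]
for i,dy in enumerate((.07,-.07)):
    move_ptp(m+u*.1-x*.13+yv*dy,quat(yaw,np.pi)); sleep(.1); cams.append(camera_info("wrist")); cv2.imwrite(f"pics/raw{i}.png",snapshot("wrist")[:,:,::-1])
np.savez("v2.npz",K=[c["mtx"] for c in cams],T=[c["camera_from_world"] for c in cams]); show(yaw)
cv2.imwrite("pics/side9.png",snapshot("side")[:,:,::-1])
E
python3 fit.py
python3 - <<'E'
import cv2,numpy as np
a=cv2.imread("pics/raw0.png");b=cv2.imread("pics/side9.png")
cv2.imwrite("pics/fin.png",np.hstack([cv2.resize(a,(400,300)),cv2.resize(b,(400,300))]))
E
```

```text
t 40.70 j6 0.85 gap 91.5 grip 0.0 F [-0.7  0.1 -0.2] M [ 0.027 -0.177  0.101] [ 0.3445 -0.1847  0.1753]
0 0 [ 242   28   39   46 1362] [261.2533  50.0764]
0 1 [ 386   28   45   45 1514] [408.6526  50.3996]
1 0 [  74   25   46   45 1561] [96.2441 47.2838]
1 1 [ 225   25   39   46 1375] [244.1455  47.7956]
[ 0.5198 -0.0733  0.1265  0.5025 -0.1971  0.1267 -0.1673] rms px 1.2414115983291603 sep 0.12492517495048601 yaw -0.13894972020352256
height diff along axis -0.00016885928632511048
```

View pics/fin.png

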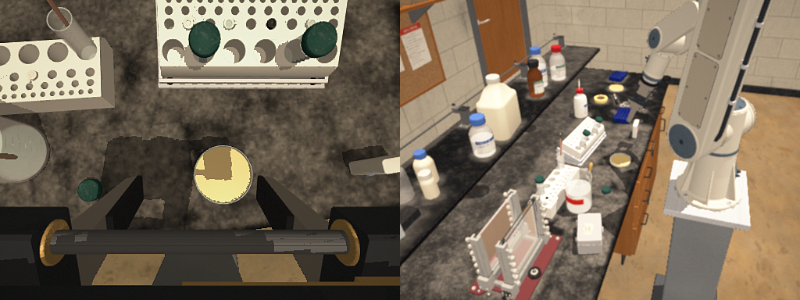

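The caps are now level, dropped about 3 mm and 2 mm as expected. The dish, spare cap and timer are in place and the gripper is clear.

```bash
python3 -c "
from rig import *
print(job_done())"
```

```text
the job is handed in; nothing more can be done
None
```

I screwed both caps down to their stops and handed the job in: each met the stop at about 0.3 N m (the tubes hold to about 0.55), both now sit at the same height, and the bystanders I could see had not moved; the judge's verdict was not shown.

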